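Tip the gasket carton down onto the kitting mat and push it home

TASK

Without picking it up, and without sliding it along upright, tip over the tall standing carton by pushing it high up with the fingers, so that it falls towards the steel stop and comes to rest lying flat inside the white outline on the rubber mat, still short of the stop. Then push the lying carton along until its leading end sits square and flush against the stop, still inside the outline, and leave it there. Do not disturb the can, socket, bearing or small box beside the mat.

Things in the scene. Friction and masses are not known exactly. Their poses are not given: they have to be found in the camera images.
- mat: Black rubber mat fixed on the bench, 340 x 220 mm, 3 mm thick. Origin on its centre line at bench height; x runs along the mat towards the steel stop (any direction within 75 degrees of the robot's forward), y across, z up; it covers x -155 to +185 mm. White outline: three 5 mm painted lines, the stop closing the fourth side; its inside is x -75 to +165, y -80 to +80 mm.
- stop_face (a point): Middle of the foot of the stop's face towards the carton, on the mat's top (mat x = +165 mm, y = 0, 3 mm above the bench); axes as the mat's. The stop is a fixed upright steel strip across the mat, 190 mm wide, 6 mm thick, its top 24 mm above the mat. Friction is high: a skewed carton pushed at one point jams on a corner instead of squaring up; turn it straight as you push, e.g. with two spread fingertips.
- carton: Closed brown cardboard carton with pale tape round it, 50 deep (x), 90 wide (y), 150 mm high (z), 0.2 to 0.4 kg. It stands on end on the mat at the outline's near line, its x within 7 degrees of the mat's x (towards the stop). Origin: centre of its underside; once tipped, centre of its trailing end, 25 mm above the mat. Pushed 100 mm or more up it tips, and falls once leaned over 18 degrees.
- carton_top (a point): Centre of the carton's 50 x 90 mm top face, 150 mm from its origin along its z, same axes; once tipped, the centre of the leading end. Tipped about its lower front edge, the carton lands about 25 to 65 mm short of the stop.
- can: Bystander: closed aluminium can, 60 mm across, 75 mm high, standing on the bench beside the mat, near the carton, on the mat's +y side. Origin: centre of its underside.
- socket: Bystander: steel wrench socket, 30 mm across, 55 mm high, standing on the bench on the mat's +y side, towards the stop. Origin: centre of its underside.
- bearing: Bystander: steel bearing ring lying flat on the bench, 62 mm across, 18 mm high, on the mat's -y side, towards the stop. Origin: centre of its underside.
- small_box: Bystander: low cardboard box, 70 x 60 mm, 50 mm high, on the bench on the mat's -y side, near the carton. Origin: centre of its underside.

How it is judged (in metres and radians):
On the way, in this order (a step that is already met when the one before it is completed fails the run):
1. the carton has toppled towards the stop and lies at rest on its broad side inside the outline, short of the stop by more than 8 mm (angle between carton's own x axis and vertical above 3 rad and x of carton in the frame of mat above -0.08 m and x of carton_top in the frame of mat below 0.157 m and y of carton in the frame of mat between -0.04 and 0.04 m and y of carton_top in the frame of mat between -0.04 and 0.04 m and linear speed of carton below 0.02 m/s), for 0.2 s.
2. the lying carton's leading end is flush against the stop (angle between carton's own x axis and vertical above 3 rad and x of carton_top in the frame of mat above 0.16 m and angle between the z axis of carton and the x axis of mat, either way round below 0.07 rad), for 0.2 s.
At the end, for the whole second after the job is handed in: The carton lies at rest on its 90 x 150 mm side on the mat, its leading end within 5 mm of the stop's face and within 4 degrees of square to it, both ends centred within 40 mm of the mat's centre line (so that it lies inside the white outline, at most touching its lines) (all of step 2 and x of carton_top in the frame of mat below 0.17 m and y of carton in the frame of mat between -0.04 and 0.04 m and y of carton_top in the frame of mat between -0.04 and 0.04 m and linear speed of carton below 0.02 m/s).
It fails at once if the carton is lifted or carried (height (world z) of carton above 0.065 m or height (world z) of carton_top above 0.172 m or (angle between carton's own x axis and vertical above 2.9 rad and height (world z) of carton_top above 0.06 m and height (world z) of carton above 0.045 m)).
It fails at once if the carton is slid more than 30 mm while still upright (angle between carton's own z axis and vertical below 0.12 rad and distance of carton from where it was at the start of the episode above 0.03 m).
It fails at once if the can or the socket is moved over 15 mm or tipped (distance of any of can, socket from where it was at the start of the episode above 0.015 m or angle between any of can, socket's own z axis and vertical above 0.3 rad).
It fails at once if the bearing or the small box is moved over 15 mm or tipped (distance of any of bearing, small_box from where it was at the start of the episode above 0.015 m or angle between any of bearing, small_box's own z axis and vertical above 0.3 rad).
It also fails if it takes over 48 s, if anything falls off the work surface, if the arm or the gripper's body presses on something with over 40 N, if the wrist force passes 120 N, or if a joint passes its speed limit or range.

ROBOT

A 6-joint arm with a two-finger parallel gripper is mounted at the origin on the work surface. World frame = base frame: x ahead of the robot, y to its left, z up, the work surface at z = 0. Lengths are in m, angles in degrees, forces in N, time in s.
With the tool pointing down it reaches from about 0.35 to 0.875 m from the base axis. Payload 4.2 kg.
Tool frame: the origin (TCP) lies on the centre line of the jaws, within the pads' length; the fingertips stand tip_reach ahead of it and the grasp point (between the pads) is the TCP (tip_reach is the distance from the TCP to the fingertips, in m); z points along the fingers, y is the line along which they close (so a half turn about z gives the same grasp; the last joint's range is limited). The gripper opens to 87 mm and grips with 3 to 60 N. Pads are 19 mm wide; open, the fingers measure 117 mm over their backs; the gripper's body (75 mm by 190 mm) begins 51 mm behind the grasp point.
Start: joints at [89.473, 22.042, 0.453, 0, -68.411, -14.817], TCP at [0.165, 0.603, 0.242] pointing down, gripper open.
Joint ranges: [-179.83, 179.83], [-69.29, 118.12], [-61.27, 80.66], [-181.25, 117.63], [-171.15, -9.14], [-177.46, 177.46]. Speed limits (degrees/s): [159.86, 159.86, 180, 180, 180, 180].

INTERFACE

Orientations are given as a 3x3 rotation matrix whose columns are the frame's x, y, z axes.
In Python, from station import sense, capture, finish_job, tip_reach gives the robot as it stands.
- The arm moves only by the tool arm_command, never from a script. Its argument "deltas" is a list of rows, each a list of 7 numbers: the turn, a rotation vector about the tool's x, y, z in rad, then the shift along the tool's x, y, z in cm, then the closure, from -1 (fully open) to 1 (shut), so that 0 is half open. In form: [[rx, ry, rz, dx, dy, dz, hand], ...]. A call has 1 to 8 rows; each row is the pose to reach, as a shift and turn from the pose commanded when the call began, along the tool's axes at that moment; what a row does not reach only later rows make up. A row lasts 1/12 s, in which the tool goes at most 41.7 mm and 7.16 degrees, less where a joint would pass 70% of its speed; a pose out of reach is approached as far as the arm can. A call with a gripper value outside its range is refused whole. The fingers move at their own pace and stop on an object; the grip force is fixed at half the most. Time passes only in rows, so rows that repeat a pose let the fingers close. It gives the time, the measured TCP pose, the force, the opening and the grip force at its end, in the units of the state.
- sense(): the state, without advancing time (a new reading comes with each control period).
- capture(name): name is "scene" or "top" or "wrist"; returns a dict with "pixels" (384x512x3 uint8, blue, green, red), "fovy" (degrees; the focal length in pixels is half the picture's height over the tangent of half this angle, whatever the lens; pixels are square), "cx", "cy" (the principal point, pixels), "k1" (the pictures are not rectified: a ray, as slopes to the right and down, at radius r is drawn at 1 + k1 r^2 times it, then the intrinsics apply), "rvec" (rotation vector, rad) and "tvec" (3), from world to camera coordinates, as OpenCV has them. Camera axes: x right, y down, z forward; pixel columns grow to the right and rows downward; lengths in m; the calibration is good to about 2 mm. A picture is of the moment at which its call begins. There is no depth.
- finish_job(): hands the job in; it is judged then, once.
The state is a dict: "time_s": time; "joints": joint angles; "joint_velocities": joint speeds; "effort": joint torques, N m; "tcp_pos": TCP position; "ee_rot": TCP orientation; "wrist_force": force on the tool from outside, world axes, zero at the start; "moment": the same for the moment, N m; "gripper_width": opening from 0.0 (shut) to 1.0 (fully open); "gripper_force": force on a finger pad.
Only numpy, scipy, OpenCV 4.12 (cv2) and the standard library are available. Lean on these libraries where they do the work, as an engineer would, in place of code of your own. Each camera call takes 0.05 s, during which the arm holds its last target. There are 200 camera calls.

## Working session

There is one attempt and no reset: what is moved stays moved. The work goes in short steps, Python scripts to look and compute and a tool call to move; the robot and the scene stay as the last step left them, time stands still between calls to the robot, and variables do not carry over. Pictures are saved under pics/ and viewed, at most 10 in all, crops included, and the job is handed in when it is done.

Besides the shell and the picture viewer there is one more tool, called after "Call:" by a JSON object that holds its "method" and its "body". arm_command: Moves the arm, as the interface text tells. Its arguments: {"type":"object","properties":{"deltas":{"type":"array"}},"required":["deltas"]}

```bash
mkdir -p pics
cat > h.py <<'E'
import numpy as np, cv2
from station import *
def K(c):
    f=c["pixels"].shape[0]/2/np.tan(np.radians(c["fovy"])/2)
    return np.array([[f,0,c["cx"]],[0,f,c["cy"]],[0,0,1.]]),np.array([c["k1"],0,0,0.])
def ray(c,uv):
    k,d=K(c); p=cv2.undistortPoints(np.array(uv,float).reshape(-1,1,2),k,d).reshape(-1,2)
    R=cv2.Rodrigues(np.array(c["rvec"],float))[0]; t=np.array(c["tvec"],float).ravel()
    return -R.T@t, np.c_[p,np.ones(len(p))]@R
def plane(c,uv,z):
    o,d=ray(c,uv); return o+d*((z-o[2])/d[:,2])[:,None]
def proj(c,P):
    k,d=K(c); return cv2.projectPoints(np.array(P,float).reshape(-1,1,3),np.array(c["rvec"],float),np.array(c["tvec"],float),k,d)[0].reshape(-1,2)
E
python3 - <<'E'
from h import *
print(sense(),tip_reach)
for n in("top","scene"):
    c=capture(n); cv2.imwrite(f"pics/{n}0.png",c["pixels"]); print(n,c["fovy"],c["k1"],plane(c,[[0,0],[511,383]],0))
E
```

```text
{'time_s': 0.0, 'joints': array([ 8.94724874e+01,  2.20896904e+01,  3.79985236e-01, -2.99510500e-02,
       -6.84128481e+01, -1.48158163e+01]), 'joint_velocities': array([ 0.01831951,  0.0234948 , -0.02899825,  0.18804954,  0.01896876,
        0.04506578]), 'effort': array([ 5.70744196e-04, -3.90671003e+01,  1.87408268e+01,  4.22003120e+00,
        1.10350270e-02, -1.90228438e-04]), 'tcp_pos': array([0.1652113 , 0.60217532, 0.24046977]), 'ee_rot': array([[ 9.64306568e-01, -2.64787816e-01, -5.05750307e-04],
       [-2.64788288e-01, -9.64304209e-01, -2.13434410e-03],
       [ 7.74511626e-05,  2.19207879e-03, -9.99997594e-01]]), 'wrist_force': array([-0.24233586, -0.57828925,  0.12863159]), 'moment': array([-0.04180556,  0.02502082,  0.003454  ]), 'gripper_force': 0.0, 'gripper_width': 0.9991198179435324} 0.019
top 43.44039377579231 -0.02470803655418819 [[ 1.14011355  0.74000465  0.        ]
 [ 0.14597827 -0.54107672  0.        ]]
scene 46.4400698209196 -0.01776363405620383 [[ 0.32287931 -1.53837939  0.        ]
 [ 0.55572658  0.57050193  0.        ]]
```

View pics/top0.png

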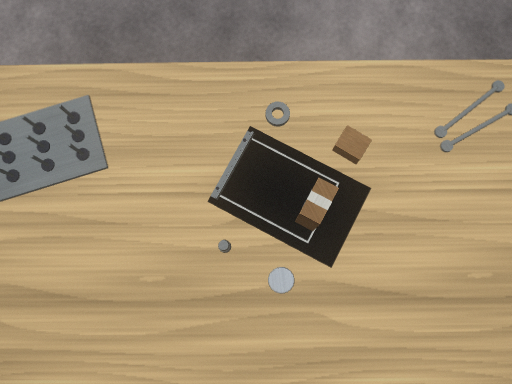

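View pics/scene0.png

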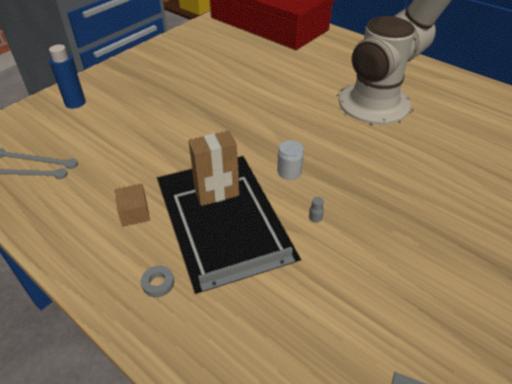

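The top view shows the black mat with corners near (250,128), (370,187), (331,266) and (209,200), the stop at upper left, and the carton top near (318,202). The can is at (281,280), the socket at (224,246), the bearing at (277,114) and the small box at (351,146). The scene view agrees: the carton stands at (215,168) and the stop is at (247,267).

```bash
cat > m.py <<'E'
from h import *
c=capture("top"); im=c["pixels"]; hsv=cv2.cvtColor(im,cv2.COLOR_BGR2HSV)
dark=(hsv[...,2]<50).astype(np.uint8); dark[:90]=0; dark[:,:180]=0; dark[:,400:]=0
white=((hsv[...,1]<60)&(hsv[...,2]>150)).astype(np.uint8)
n,l,s,_=cv2.connectedComponentsWithStats(dark); i=1+np.argmax(s[1:,4])
cs=np.concatenate(cv2.findContours((l==i).astype(np.uint8),cv2.RETR_EXTERNAL,2)[0])
P=plane(c,cs.reshape(-1,2),0.003)[:,:2].astype(np.float32)
ct,sz,a=cv2.minAreaRect(P); print("mat rect",ct,sz,a)
# outer long edges direction
B=cv2.boxPoints((ct,sz,a)); e=max([B[1]-B[0],B[2]-B[1]],key=np.linalg.norm); x=e/np.linalg.norm(e); x*=np.sign(x[1]); y=np.array([-x[1],x[0]])
O=np.array(ct)-0.015*x; print("mat x",x,"ang",np.degrees(np.arctan2(x[1],x[0])),"O",O)
def tomat(p): p=np.array(p)[...,:2]-O; return np.stack([p@x,p@y],-1)
np.savez("mat.npz",O=O,x=x,y=y)
E
cat > c.py <<'E'
from h import *
m=np.load("mat.npz");O,x,y=m["O"],m["x"],m["y"]
E
python3 - <<'E'
from m import *
# carton top: brown + tape
def rect(poly_mask,z,nm):
    n,l,s,_=cv2.connectedComponentsWithStats(poly_mask)
    i=1+np.argmax(s[1:,4]); q=np.concatenate(cv2.findContours((l==i).astype(np.uint8),0,2)[0]).reshape(-1,2)
    P=plane(c,q,z)[:,:2].astype(np.float32); r=cv2.minAreaRect(P); print(nm,tomat(r[0]),r[1:],"world",r[0]); return cv2.boxPoints(r)
big=cv2.resize(im[90:290,190:390],(800,800),interpolation=cv2.INTER_CUBIC); cv2.imwrite("pics/crop.png",big[:,100:][:600])
print(hsv[200,318],hsv[190,325],hsv[211,312],hsv[222,306],hsv[220,320])
H,S,V=cv2.split(hsv); w=np.zeros_like(V); w[165:240,285:345]=1
br=((S>60)&(V>75)&(w>0)).astype(np.uint8); tape=((S<70)&(V>140)&(w>0)).astype(np.uint8)
tape[:,:308]=0;tape[:,333:]=0;tape[:190]=0;tape[212:]=0
b=rect(cv2.morphologyEx(br|tape,cv2.MORPH_OPEN,np.ones((3,3),np.uint8)),.153,"top")
print(tomat(b)); print(proj(c,np.c_[b,[.153]*4]))
for n,uv,z in(("can",(281,280),.075),("sock",(224,246),.055),("bear",(277,114),.018),("box",(353,141),.05)):
    p=plane(c,[uv],z);print(n,p,tomat(p))
print(proj(c,[np.r_[O+.165*x+k*y,.003] for k in(-.095,.095)]))
E
```

```text
mat rect (0.6085671782493591, -0.00917486846446991) (0.23889580368995667, 0.15807145833969116) 61.33314514160156
mat x [0.47971585 0.87742394] ang 61.333157 O [ 0.60137144 -0.02233623]
[ 30   9 194] [ 15 117 144] [ 16 118 138] [ 14 121  74] [ 16 114 134]
top [-0.0823133   0.00917718] ((0.05013448745012283, 0.09013479948043823), 61.214717864990234) world (0.5538321733474731, -0.09015744924545288)
[[-0.10728735  0.05429631]
 [-0.10747365 -0.03583832]
 [-0.05733926 -0.03594195]
 [-0.05715295  0.05419267]]
[[319.73316357 224.08675555]
 [338.64448064 187.40949549]
 [317.91523248 176.65725712]
 [298.78060112 213.01376881]]
can [[ 0.38639103 -0.00937392  0.075     ]] [[-0.09175607  0.19484719]]
sock [[0.46475625 0.12015409 0.055     ]] [[0.05948794 0.1882243 ]]
bear [[ 0.79710438 -0.00891888  0.018     ]] [[ 0.10566889 -0.16530425]]
box [[ 0.71523433 -0.19051237  0.05      ]] [[-0.09293994 -0.18058279]]
[[243.18965284 128.80380873]
 [206.46531657 193.81690999]]
```

View pics/crop.png

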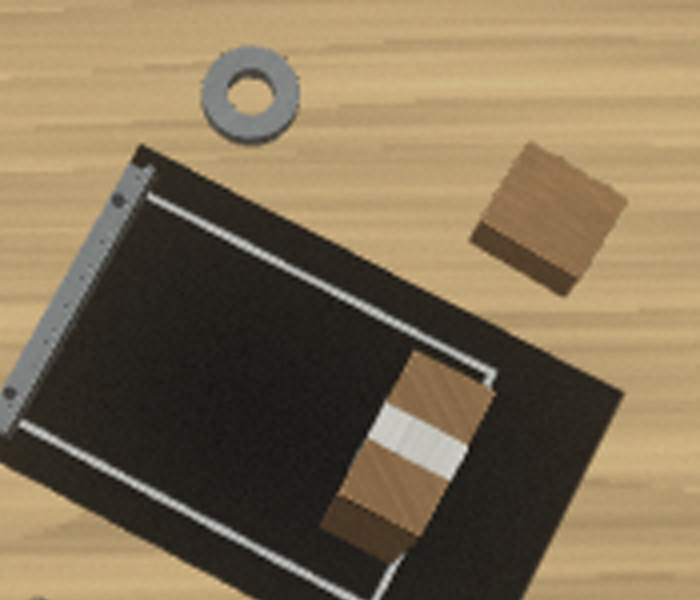

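The mask caught only the inside of the outline (239 x 158 mm, centred at mat x = +45 mm), so I'll correct the origin for that. The carton is then at mat (-52, +9) mm and square to the mat. Next comes the approach.

```bash
sed -i 's/0.015\*x/0.045*x/' m.py
cat > g.py <<'E'
import sys
from h import *
from scipy.spatial.transform import Rotation as Rn
m=np.load("mat.npz");O,x,y=m["O"],m["x"],m["y"]
def go(mx,my,z,yaw=0):
    "deltas to mat-frame TCP target; tool x = -mat x, turned by yaw deg ccw from above"
    s=sense(); R=s["ee_rot"]; p=s["tcp_pos"]
    X=np.r_[-x,0]; T=np.c_[X,np.cross([0,0,-1],X),[0,0,-1]]; T=Rn.from_euler("z",yaw,degrees=True).as_matrix()@T
    q=p[:2]-O
    print("now mat",(q@x).round(4),(q@y).round(4),p[2].round(4),"t",s["time_s"],"F",s["wrist_force"].round(1),"w",s["gripper_width"])
    print("rot",Rn.from_matrix(R.T@T).as_rotvec().round(4),"cm",(100*R.T@(np.r_[O+mx*x+my*y,z]-p)).round(2))
if __name__=="__main__": go(*map(float,sys.argv[1:]))
E
python3 -c "import m"; python3 g.py -0.115 0.009 0.235
```

```text
mat rect (0.6085540056228638, -0.009193286299705505) (0.23888467252254486, 0.15804782509803772) 61.31962966918945
mat x [0.4799228 0.8773107] ang 61.319637 O [ 0.58695748 -0.04867227]
now mat 0.3688 0.6824 0.2409 t 0.2 F [-0.6 -0.2 -0.9] w 0.9986682340874681
rot [ 9.0000e-04 -1.2000e-03  1.8035e+00] cm [54.37 62.61  0.68]
```

Call:
{"method": "arm_command", "body": {"deltas": [[0,0,1.8,54.4,62.6,0.6,-0.25],[0,0,1.8,54.4,62.6,0.6,-0.25],[0,0,1.8,54.4,62.6,0.6,-0.25],[0,0,1.8,54.4,62.6,0.6,-0.25],[0,0,1.8,54.4,62.6,0.6,-0.25],[0,0,1.8,54.4,62.6,0.6,-0.25],[0,0,1.8,54.4,62.6,0.6,-0.25],[0,0,1.8,54.4,62.6,0.6,-0.25]]}}

```text
time_s: 0.87
tcp_pos: [0.3099, 0.3002, 0.2392]
ee_rot: [[0.293, -0.956, 0.0], [-0.956, -0.293, 0.0], [-0.0, -0.0, -1.0]]
wrist_force: [1.0, 1.1, -0.2]
gripper_width: 0.632
gripper_force: 0.0
```

```bash
python3 g.py -0.115 0.009 0.235
```

```text
now mat 0.1731 0.4105 0.2392 t 0.8667 F [ 1.   1.1 -0.2] w 0.6319827147094835
rot [-1.000e-04  4.000e-04  7.981e-01] cm [48.86 -7.4   0.41]
```

Call:
{"method": "arm_command", "body": {"deltas": [[0,0,0.8,48.9,-7.4,0.4,-0.25],[0,0,0.8,48.9,-7.4,0.4,-0.25],[0,0,0.8,48.9,-7.4,0.4,-0.25],[0,0,0.8,48.9,-7.4,0.4,-0.25],[0,0,0.8,48.9,-7.4,0.4,-0.25],[0,0,0.8,48.9,-7.4,0.4,-0.25],[0,0,0.8,48.9,-7.4,0.4,-0.25],[0,0,0.8,48.9,-7.4,0.4,-0.25]]}}

```text
time_s: 1.53
tcp_pos: [0.4559, 0.0004, 0.2367]
ee_rot: [[-0.478, -0.878, 0.001], [-0.878, 0.478, 0.0], [-0.001, -0.0, -1.0]]
wrist_force: [1.2, 1.4, 0.4]
gripper_width: 0.626
gripper_force: 0.0
```

```bash
python3 g.py -0.115 0.009 0.235
```

```text
now mat -0.0198 0.1386 0.2367 t 1.5333 F [1.2 1.4 0.4] w 0.6262534589776493
rot [-0.0004  0.0006  0.0018] cm [  9.54 -12.94   0.17]
```

Call:
{"method": "arm_command", "body": {"deltas": [[0,0,0,9.6,-13.0,0.2,-0.25],[0,0,0,9.6,-13.0,0.2,-0.25],[0,0,0,9.6,-13.0,0.2,-0.25],[0,0,0,9.6,-13.0,0.2,-0.25],[0,0,0,9.6,-13.0,0.2,-0.25],[0,0,0,9.6,-13.0,0.2,-0.25],[0,0,0,9.6,-13.0,0.2,-0.25]]}}

```text
time_s: 2.12
tcp_pos: [0.5236, -0.1439, 0.234]
ee_rot: [[-0.478, -0.879, -0.001], [-0.879, 0.478, 0.0], [0.0, 0.001, -1.0]]
wrist_force: [-0.4, 0.2, 0.1]
gripper_width: 0.627
gripper_force: 0.0
```

```bash
python3 g.py -0.115 0.009 0.141
python3 - <<'E'
from h import *
c=capture("scene"); cv2.imwrite("pics/scene1.png",cv2.resize(c["pixels"][60:310,110:360],(600,600)))
E
```

```text
now mat -0.1139 0.0099 0.234 t 2.1167 F [-0.4  0.2  0.1] w 0.6267505982371456
rot [ 0.0012 -0.0003  0.0027] cm [ 0.1 -0.1  9.3]
```

View pics/scene1.png

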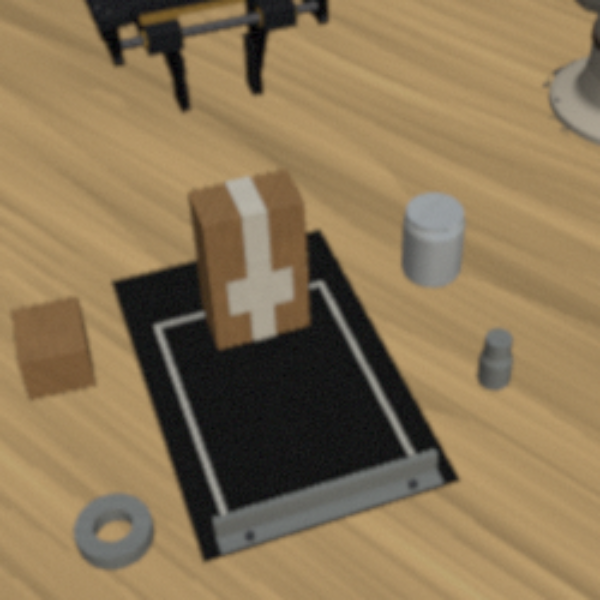

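The fingers, at (180,100) and (255,90) in this crop, are behind the carton, which stands untouched at (255,260). The bystanders are clear. I'll lower, then push slowly up high.

Call:
{"method": "arm_command", "body": {"deltas": [[0,0,0,0,0,3.5,-0.25],[0,0,0,0,0,7,-0.25],[0,0,0,0,0,9.3,-0.25],[0,0,0,0,0,9.3,-0.25]]}}

```text
time_s: 2.5
tcp_pos: [0.5201, -0.1421, 0.137]
ee_rot: [[-0.476, -0.88, -0.01], [-0.88, 0.476, 0.001], [0.004, 0.01, -1.0]]
wrist_force: [-0.5, -0.2, -0.4]
gripper_width: 0.625
gripper_force: 0.0
```

Call:
{"method": "arm_command", "body": {"deltas": [[0,0,0,-1,0,0,-0.25],[0,0,0,-2,0,0,-0.25],[0,0,0,-2.8,0,0,-0.25],[0,0,0,-3.5,0,0,-0.25],[0,0,0,-4.2,0,0,-0.25],[0,0,0,-4.9,0,0,-0.25]]}}

```text
time_s: 3.0
tcp_pos: [0.5483, -0.0998, 0.1424]
ee_rot: [[-0.476, -0.879, 0.002], [-0.879, 0.476, 0.0], [-0.001, -0.002, -1.0]]
wrist_force: [0.4, -1.2, 0.5]
gripper_width: 0.625
gripper_force: 0.2
```

```bash
python3 g.py -0.115 0.009 0.141
python3 - <<'E'
from h import *
c=capture("scene"); cv2.imwrite("pics/scene2.png",cv2.resize(c["pixels"][60:310,110:360],(600,600)))
E
```

```text
now mat -0.0634 0.0094 0.1424 t 3.0 F [ 0.4 -1.2  0.5] w 0.624963315161702
rot [-0.0016  0.001   0.0041] cm [ 5.16 -0.02  0.14]
```

View pics/scene2.png

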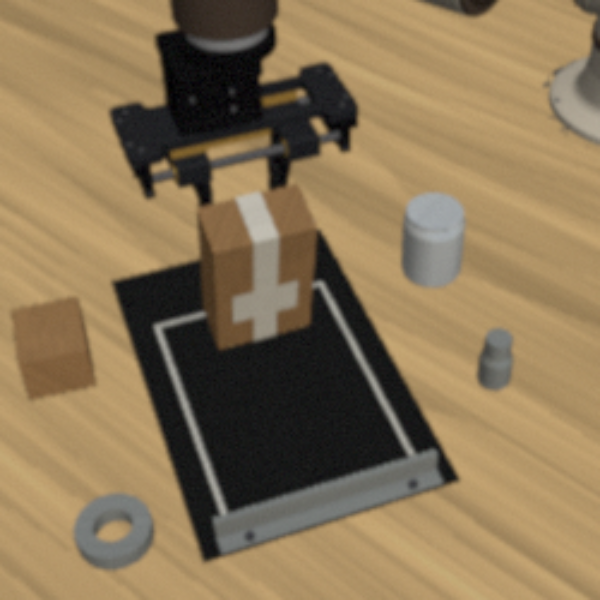

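The carton leans towards the stop with its foot still at (260,345), and the fingers bear on it near the top. I'll keep pushing past the tipping point.

Call:
{"method": "arm_command", "body": {"deltas": [[0,0,0,-0.7,0,0,-0.25],[0,0,0,-1.4,0,0,-0.25],[0,0,0,-2.0,0,0,-0.25],[0,0,0,-2.6,0,0,-0.25],[0,0,0,-3.0,0,0,-0.25],[0,0,0,-3.0,0,0,-0.25],[0,0,0,-3.0,0,0,-0.25],[0,0,0,-3.0,0,0,-0.25]]}}

```text
time_s: 3.72
tcp_pos: [0.5616, -0.0745, 0.1414]
ee_rot: [[-0.477, -0.879, -0.0], [-0.879, 0.477, -0.0], [0.0, 0.0, -1.0]]
wrist_force: [0.4, -0.3, -0.3]
gripper_width: 0.625
gripper_force: 0.0
```

Call:
{"method": "arm_command", "body": {"deltas": [[0,0,0,0,0,0,-0.25],[0,0,0,0,0,0,-0.25],[0,0,0,0,0,0,-0.25],[0,0,0,0,0,0,-0.25]]}}

```text
time_s: 4.05
tcp_pos: [0.5616, -0.0745, 0.1415]
ee_rot: [[-0.477, -0.879, -0.0], [-0.879, 0.477, 0.0], [-0.0, 0.0, -1.0]]
wrist_force: [-0.6, 0.1, -0.1]
gripper_width: 0.623
gripper_force: 0.0
```

```bash
python3 g.py -0.115 0.009 0.141
python3 - <<'E'
from h import *
c=capture("scene"); cv2.imwrite("pics/scene3.png",cv2.resize(c["pixels"][60:310,110:360],(600,600)))
E
```

```text
now mat -0.0348 0.0098 0.1415 t 4.05 F [-0.6  0.1 -0.1] w 0.6226541315396089
rot [0.     0.     0.0033] cm [ 8.02 -0.05  0.05]
```

View pics/scene3.png

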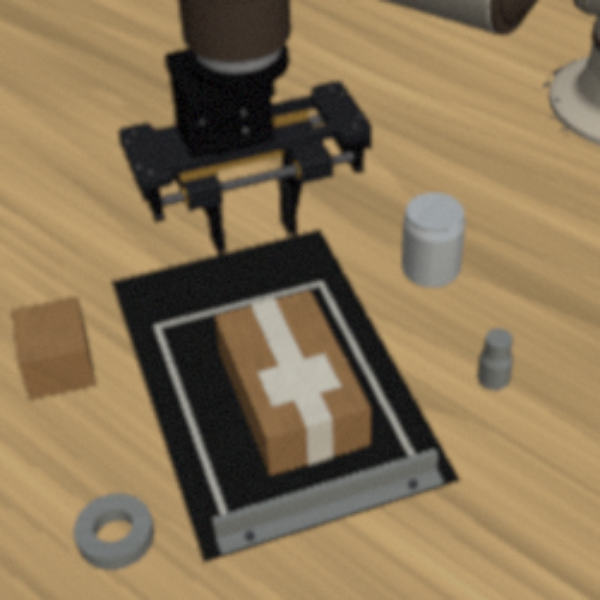

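The carton has fallen flat, inside the outline and short of the stop: trailing edge around (265,305), leading end around (320,450) in the crop. I'll back off and measure it.

Call:
{"method": "arm_command", "body": {"deltas": [[0,0,0,3,0,0,-0.25],[0,0,0,6,0,0,-0.25],[0,0,0,8.5,0,0,-0.25],[0,0,0,8.5,0,0,-0.25]]}}

```text
time_s: 4.43
tcp_pos: [0.5187, -0.1516, 0.1413]
ee_rot: [[-0.48, -0.877, -0.002], [-0.877, 0.48, 0.0], [0.001, 0.002, -1.0]]
wrist_force: [0.1, 0.8, 0.4]
gripper_width: 0.624
gripper_force: 0.0
```

```bash
cat > lie.py <<'E'
from h import *
m=np.load("mat.npz");O,x,y=m["O"],m["x"],m["y"]
c=capture("scene"); im=c["pixels"]; H,S,V=cv2.split(cv2.cvtColor(im,cv2.COLOR_BGR2HSV))
roi=np.zeros_like(V); q=proj(c,[np.r_[O+a*x+b*y,.003] for a,b in((-.073,-.075),(.165,-.075),(.165,.075),(-.073,.075))])
cv2.fillConvexPoly(roi,q.astype(int),1)
cb=proj(c,[np.r_[O+a*x+b*y,.053] for a,b in((-.06,-.06),(.185,-.06),(.185,.06),(-.06,.06))]); cv2.fillConvexPoly(roi,cb.astype(int),1)
br=((S>70)&(V>60)&(H<25)&(roi>0)).astype(np.uint8)
br=cv2.morphologyEx(cv2.morphologyEx(br,2,np.ones((2,2),np.uint8)),cv2.MORPH_CLOSE,np.ones((15,15),np.uint8))
n,l,s,_=cv2.connectedComponentsWithStats(br); i=1+np.argmax(s[1:,4]); mk=(l==i)
vv,uu=np.nonzero(mk); P=plane(c,np.c_[uu,vv],.053)[:,:2]-O; A=np.c_[P@x,P@y]
# top-face edges (z=.053): trailing, +y, -y
def fit(a,b): # b=p0+p1*a robust
    p=np.polyfit(a,b,1)
    for _ in range(4):
        r=b-np.polyval(p,a); k=abs(r)<.003; p=np.polyfit(a[k],b[k],1)
    return p
ys=np.round(A[:,1],3); xs=np.round(A[:,0],3)
rows=[(t,A[ys==t,0].min()) for t in np.unique(ys)]; rows=np.array(rows); md=np.median(A[:,1]); r=rows[abs(rows[:,0]-md)<.035]
pt=fit(*r.T); t0=np.polyval(pt,md)
cols=np.array([(t,A[xs==t,1].min(),A[xs==t,1].max()) for t in np.unique(xs) if t0+.015<t<t0+.12])
lo=fit(cols[:,0],cols[:,1]); hi=fit(cols[:,0],cols[:,2])
print("trail x",t0,"yaw from trail",-np.degrees(np.arctan(pt[0])),"yaw sides",np.degrees(np.arctan([lo[0],hi[0]])))
print("sides at trail",np.polyval(lo,t0),np.polyval(hi,t0),"at lead",np.polyval(lo,t0+.15),np.polyval(hi,t0+.15))
print("lead x~",t0+.15, "area",mk.sum())
E
python3 lie.py; python3 g.py -0.1 0.009 0.041
python3 - <<'E'
from h import *
c=capture("top"); cv2.imwrite("pics/top2.png",cv2.resize(c["pixels"][90:290,190:390],(600,600)))
E
```

```text
trail x -0.013564410068882595 yaw from trail -0.8546354279851021 yaw sides [-1.95335379  0.42625424]
sides at trail -0.034531000081793495 0.05423218278182561 at lead -0.03964685054919736 0.055348134364650886
lead x~ 0.1364355899311174 area 2825
now mat -0.1215 0.0098 0.1415 t 4.4833 F [ 0.5 -0.2  0.3] w 0.6237435303347696
rot [ 0.0004 -0.0002  0.0005] cm [-2.16 -0.08 10.05]
```

View pics/top2.png

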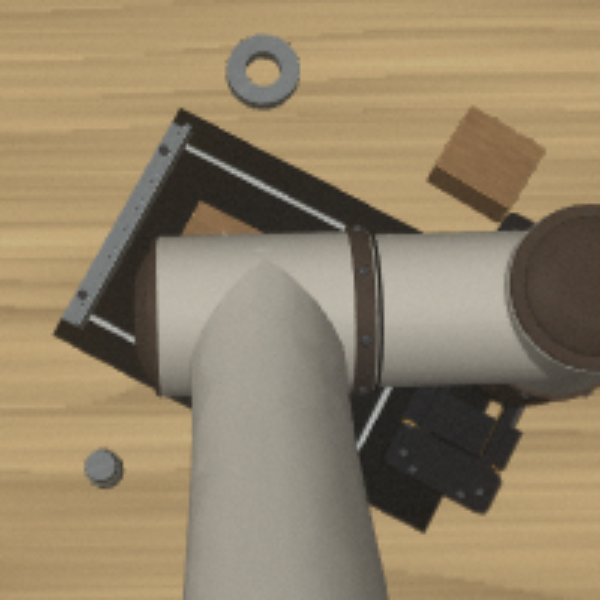

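The arm hides most of the carton from above, and its visible corner is near (215,215). The scene view gives a trailing end at x ≈ -14 mm, yaw about -1° and y ≈ +9 mm. I'll lower behind it.

Call:
{"method": "arm_command", "body": {"deltas": [[0,0,0,0,0,3.5,-0.25],[0,0,0,0,0,7,-0.25],[0,0,0,0,0,9,-0.25],[0,0,0,-1,0,10,-0.25],[0,0,0,-2,0,10,-0.25],[0,0,0,-2,0,10,-0.25]]}}

```text
time_s: 5.03
tcp_pos: [0.5333, -0.1296, 0.042]
ee_rot: [[-0.474, -0.881, 0.002], [-0.881, 0.474, -0.001], [-0.001, -0.002, -1.0]]
wrist_force: [0.6, 0.2, 0.5]
gripper_width: 0.625
gripper_force: 0.0
```

Call:
{"method": "arm_command", "body": {"deltas": [[0,0,0,-1.5,0,0,-0.25],[0,0,0,-3,0,0,-0.25],[0,0,0,-4,0,0,-0.25],[0,0,0,-5,0,0,-0.25],[0,0,0,-5.8,0,0,-0.25],[0,0,0,-6.6,0,0,-0.25],[0,0,0,-7.4,0,0,-0.25],[0,0,0,-7.4,0,0,-0.25]]}}

```text
time_s: 5.7
tcp_pos: [0.5668, -0.0655, 0.0416]
ee_rot: [[-0.476, -0.88, 0.001], [-0.88, 0.476, 0.0], [-0.0, -0.001, -1.0]]
wrist_force: [0.3, 0.5, -0.3]
gripper_width: 0.625
gripper_force: 0.0
```

```bash
python3 g.py 0 0.009 0.041; python3 lie.py
```

```text
now mat -0.0245 0.0096 0.0416 t 5.7 F [ 0.3  0.5 -0.3] w 0.624813851979922
rot [-0.0006  0.0004  0.0046] cm [-2.45 -0.07  0.06]
trail x -0.004563666910037768 yaw from trail -4.181271325394469 yaw sides [-1.62423246  0.3811215 ]
sides at trail -0.03474662392353974 0.05513353263224581 at lead -0.038999993984150334 0.05613132110731677
lead x~ 0.14543633308996223 area 2921
```

Call:
{"method": "arm_command", "body": {"deltas": [[0,0,0,-0.4,0,0,-0.25],[0,0,0,-0.8,0,0,-0.25],[0,0,0,-1.2,0,0,-0.25],[0,0,0,-1.6,0,0,-0.25],[0,0,0,-2.0,0,0,-0.25],[0,0,0,-2.2,0,0,-0.25],[0,0,0,-2.4,0,0,-0.25]]}}

```text
time_s: 6.33
tcp_pos: [0.5776, -0.045, 0.0413]
ee_rot: [[-0.477, -0.879, -0.0], [-0.879, 0.477, 0.0], [0.0, 0.0, -1.0]]
wrist_force: [-0.3, -1.0, 0.2]
gripper_width: 0.623
gripper_force: 0.7
```

```bash
python3 g.py 0.0055 0.009 0.041
python3 - <<'E'
from h import *
c=capture("scene"); cv2.imwrite("pics/scene4.png",cv2.resize(c["pixels"][130:310,160:340],(600,600)))
E
```

```text
now mat -0.0013 0.01 0.0413 t 6.3333 F [-0.3 -1.   0.2] w 0.6226923218922625
rot [ 0.0001 -0.      0.0037] cm [-0.68 -0.1   0.03]
```

View pics/scene4.png

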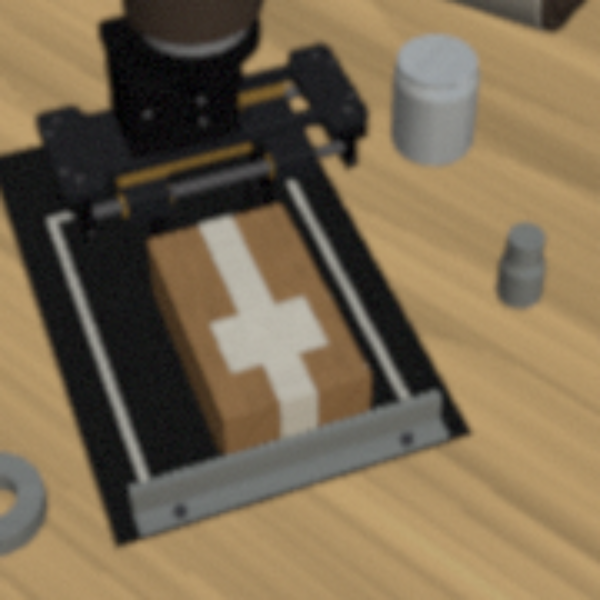

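The leading end at (295,430) is nearly at the stop and looks square. I'll close the rest gently while watching the force.

Call:
{"method": "arm_command", "body": {"deltas": [[0,0,0,-0.2,0,0,-0.25],[0,0,0,-0.4,0,0,-0.25],[0,0,0,-0.5,0,0,-0.25],[0,0,0,-0.6,0,0,-0.25],[0,0,0,-0.7,0,0,-0.25],[0,0,0,-0.7,0,0,-0.25]]}}

```text
time_s: 6.88
tcp_pos: [0.5795, -0.0405, 0.0414]
ee_rot: [[-0.478, -0.878, -0.003], [-0.878, 0.478, -0.001], [0.003, 0.002, -1.0]]
wrist_force: [-2.5, -5.9, 1.3]
gripper_width: 0.629
gripper_force: 3.3
```

Call:
{"method": "arm_command", "body": {"deltas": [[0,0,0,-0.1,0,0,-0.25],[0,0,0,-0.2,0,0,-0.25],[0,0,0,-0.3,0,0,-0.25],[0,0,0,-0.3,0,0,-0.25]]}}

```text
time_s: 7.22
tcp_pos: [0.5792, -0.0402, 0.0415]
ee_rot: [[-0.479, -0.878, -0.007], [-0.878, 0.479, -0.004], [0.007, 0.004, -1.0]]
wrist_force: [-5.7, -14.9, 4.8]
gripper_width: 0.625
gripper_force: 7.4
```

```bash
python3 g.py 0.0055 0.009 0.041
```

```text
now mat 0.0037 0.0108 0.0415 t 7.2167 F [ -5.7 -14.9   4.8] w 0.6250071908566103
rot [ 0.0044 -0.007   0.0009] cm [-0.18 -0.18  0.05]
```

The force has risen to 16 N with the TCP stalled, so the carton is on the stop. One slight extra press, then back off and check.

Call:
{"method": "arm_command", "body": {"deltas": [[0,0,0,-0.15,0,0,-0.25],[0,0,0,-0.15,0,0,-0.25],[0,0,0,0.5,0,0,-0.25],[0,0,0,2,0,0,-0.25],[0,0,0,5,0,0,-0.25],[0,0,0,8,0,0,-0.25],[0,0,0,10,0,0,-0.25],[0,0,0,10,0,0,-0.25]]}}

```text
time_s: 7.88
tcp_pos: [0.5323, -0.1269, 0.0415]
ee_rot: [[-0.48, -0.877, -0.001], [-0.877, 0.48, 0.001], [-0.0, 0.001, -1.0]]
wrist_force: [-0.2, 0.7, -0.4]
gripper_width: 0.625
gripper_force: 0.0
```

Call:
{"method": "arm_command", "body": {"deltas": [[0,0,0,0,0,-4,-0.25],[0,0,0,0,0,-8,-0.25],[0,0,0,0,0,-12,-0.25],[0,0,0,0,0,-16,-0.25],[0,0,0,4,0,-18,-0.25],[0,0,0,8,0,-18,-0.25],[0,0,0,8,0,-18,-0.25],[0,0,0,8,0,-18,-0.25]]}}

```text
time_s: 8.55
tcp_pos: [0.4961, -0.1957, 0.2223]
ee_rot: [[-0.479, -0.878, 0.003], [-0.878, 0.479, 0.0], [-0.002, -0.002, -1.0]]
wrist_force: [0.1, -0.0, 0.2]
gripper_width: 0.621
gripper_force: 0.0
```

```bash
python3 g.py 0.0055 0.009 0.041; python3 lie.py;  python3 - <<'E'
from h import *
c=capture("scene"); cv2.imwrite("pics/scene5.png",cv2.resize(c["pixels"][150:300,170:320],(600,600),interpolation=cv2.INTER_CUBIC))
E
```

```text
now mat -0.1726 0.0091 0.2223 t 8.55 F [ 0.1 -0.   0.2] w 0.6209687372893712
rot [-0.0023  0.0016  0.0011] cm [-1.778e+01  1.000e-02  1.816e+01]
trail x 0.02347656475780833 yaw from trail -0.58500686166841 yaw sides [-2.61615314  0.1641901 ]
sides at trail -0.03259170277420698 0.055603354414542214 at lead -0.03944553948298073 0.056033204279891224
lead x~ 0.17347656475780832 area 2667
```

View pics/scene5.png

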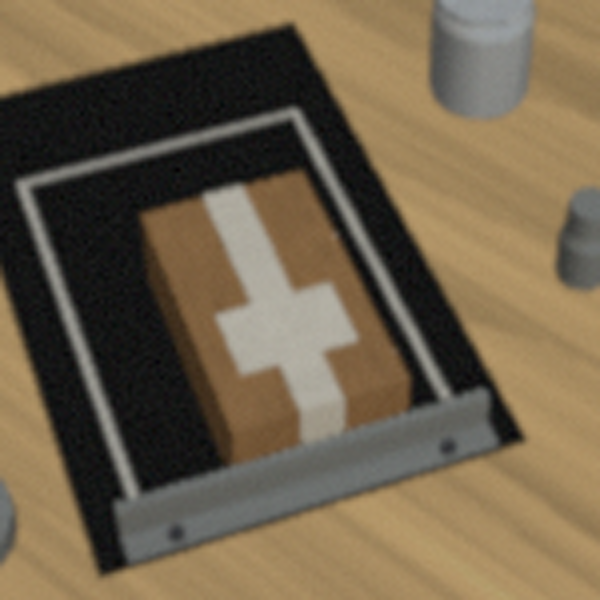

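The carton lies flush and square against the stop inside the outline. Its leading edge runs parallel to the stop from (225,465) to (410,400), and the can and socket stand untouched. Handing in.

```bash
python3 -c "from station import *; print(finish_job())"
```

```text
the job is handed in; nothing more can be done
None
```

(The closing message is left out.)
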